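# Present the labelled carton to the bench scanner

## Task

Take the labelled carton out of the order tray, fingers clear of the label, and hold it in the air in front of the bench scanner: right way up, label squarely facing the red window, centred on it, about 10 cm away and tilted to match the scanner's downward look. Finish while still holding it there steadily; do not touch the scanner with anything, and leave the other cartons, the tape roll and the tape gun where they are.

Things in the scene. Friction and masses are not known exactly. Their poses are not given: they have to be found in the camera images.
- carton: Labelled carton, loose, brown, 0.15 to 0.3 kg: 42 mm deep (x), 54 wide (y), 92 tall (z). Origin: centre of its underside. White label on its +x face; grip the plain faces +y and -y (54 mm apart). A green strip on top runs along the edge above the label. It stands upright in one of three places, 120 mm apart, in the tray; the label faces between 0.35 rad right and 1.15 rad left of world +x.
- label: The white barcode label on the carton (fixed to it), 46 mm wide and 62 mm tall, 1.5 mm thick. Origin: centre of the label on the carton's face, 21 mm in +x and 46 mm up from the carton's origin. Axes as the carton's: x points straight out of the label, z to the carton's top.
- scan_window (a point): Centre of the scanner's red window (60 mm wide, 42 tall) on its head (80 wide, 62 tall), 0.21 to 0.30 m above the bench. Axes: -x points straight out of the window, the way it looks (0.2 to 0.5 rad below level); y along its width, level; z to the head's top. A carton presented rightly has its axes parallel to these and its label at x = -0.10 m, y = z = 0 here.
- scanner: The bench scanner: black round foot of 75 mm radius fixed to the bench, 9 mm radius mast 337 mm high, collar with a small orange ball at its back, tilting grey head with black front on the -x side of the mast. Origin: centre of the foot's underside, z up, the head looks to -x. The head's height and tilt differ from run to run; do not change them.
- tray: Grey order tray fixed to the bench, 170 mm (x) by 400 mm (y), walls 30 mm high and 5 mm thick, floor 5 mm thick. Origin: centre of its underside. The cartons stand in it in a row along its y.
- carton_b: Brown unlabelled carton with a red tape, loose in the tray, 45 x 60 x 80 mm (x, y, z). Origin: centre of its underside. To be left alone.
- carton_c: White unlabelled carton with a blue tape, loose in the tray, 50 x 50 x 88 mm. Origin: centre of its underside. To be left alone.
- tape_roll: Yellow roll of tape lying flat on the bench, 104 mm across, 48 mm high, loose. Origin: centre of its underside. To be left alone.
- tape_gun: Red tape gun with a white roll, lying on the bench, about 195 mm long (x), 56 mm wide, 78 mm high, loose. Origin: under the middle of its base plate. To be left alone.

How it is judged:
On the way:
1. the labelled carton is lifted clear out of the tray (height (world z) of carton above 0.06 m and contact force between the fingers and carton above 0.5 N and contact force between carton and tray below 0.05 N), for 0.2 s.
At the end, for the whole second after the job is handed in: The carton is held in the fingers only, in the air, still, fingers off the label, right way up; the label faces the scanner's window within 0.2 rad (also in roll), its centre is 80 to 120 mm out from the window and within 25 mm of the window's axis sideways and up or down (y of label in the frame of scan_window between -0.025 and 0.025 m and z of label in the frame of scan_window between -0.025 and 0.025 m and x of scan_window in the frame of label between 0.08 and 0.12 m and z of carton in the frame of scan_window below -0.01 m and angle between the x axis of label and the x axis of scan_window, either way round below 0.2 rad and angle between the y axis of label and the y axis of scan_window, either way round below 0.2 rad and height (world z) of carton above 0.07 m and contact force between the fingers and carton above 1 N and contact force between the fingers and label below 0.3 N and contact force between carton and scanner below 0.05 N and contact force between carton and tray below 0.05 N and linear speed of carton below 0.02 m/s and angular speed of carton below 0.15 rad/s); the arm keeps its last pose, push and grip.
It fails at once if the scanner is touched (over 1 N) or its head moved (contact force between scanner and the arm above 1 N or contact force between scanner and the fingers above 1 N or contact force between scanner and carton above 1 N or distance of scan_window from where it was at the start of the episode above 0.008 m).
It fails at once if another carton, the tape roll or the tape gun is moved more than 30 mm or tipped over (distance of any of carton_b, carton_c, tape_roll, tape_gun from where it was at the start of the episode above 0.03 m or angle between any of carton_b, carton_c, tape_roll, tape_gun's own z axis and vertical above 0.5 rad).
It also fails if it takes over 34 s, if anything falls off the work surface, if the arm or the gripper's body presses on something with over 40 N, if the wrist force passes 120 N, or if a joint passes its speed limit or range.

## Robot

A 7-joint arm with a two-finger parallel gripper is mounted at the origin on the work surface. World frame = base frame: x ahead of the robot, y to its left, z up, the work surface at z = 0. Lengths are in m, angles in rad, forces in N, time in s.
With the tool pointing down it reaches from about 0.4 to 0.875 m from the base axis. Payload 6.5 kg.
Tool frame: the origin (TCP) lies at the very end of the fingers, on their centre line; the grasp point (between the pads) lies 19 mm behind it; z points along the fingers, y is the direction in which the jaws open and shut (so a half turn about z gives the same grasp; the last joint's range is limited). The gripper opens to 88 mm and grips with 3 to 60 N. Pads are 18 mm wide; open, the fingers measure 123 mm over their backs; the gripper's body (75 mm by 187 mm) begins 45 mm behind the grasp point.
Start: joints at [1.259, 0.536, -0.004, 1.538, 0.003, 1.067, -0.071], TCP at [0.158, -0.63, 0.239] pointing down, gripper open.
Joint ranges: [-2.7, 2.7], [-0.37, 2.16], [-1.27, 1.26], [0.24, 2.4], [-1.31, 4.45], [0.19, 1.91], [-2.76, 2.76]. Speed limits (rad/s): [2.39, 2.39, 3.14, 3.14, 3.14, 3.14, 3.14].

## Interface

Orientations are given as a unit quaternion [x, y, z, w].
In Python, from workcell import read_state, imaging, workorder gives the robot as it stands.
- The arm moves only by the tool move_arm, never from a script. Its argument "moves" is one flat list of numbers, 4 for each row, row after row: the shift along the tool's x, y, z in mm, then the turn about the tool's z in degrees. In form: [dx, dy, dz, turn, dx, dy, dz, turn, ...]. A call has exactly 5 rows; each row shifts and turns the pose as measured when the row begins, along the tool's axes as they then stand; what a row does not reach is not made up. A row lasts 1/10 s, in which the tool goes at most 50 mm and 8.59 degrees, less where a joint would pass 70% of its speed; a pose out of reach is approached as far as the arm can. A call with a gripper value outside its range is refused whole. "grip" is the opening, from 0 (shut) to 1 (fully open), set as the call begins (left out, the last holds). The fingers move at their own pace and stop on an object; "force" is the grip in N (left out, the last holds). Time passes only in rows, so rows that do not move let the fingers close, or fill a call up. It gives the time, the measured TCP pose, the force and the opening at its end, in the units of the state.
- read_state(): the state, without advancing time (a new reading comes with each control period).
- imaging.capture(name): name is "scene" or "top" or "wrist"; returns the picture (400x640x3 uint8, blue, green, red); there is no depth.
- imaging.camera_params(name): a dict with "intrinsics" (3x3 intrinsics, pixels), "dist" ([k1, k2, p1, p2, k3] as OpenCV has them; the pictures are not rectified), "R" (3x3) and "t" (3): a world point X has camera coordinates R X + t. Camera axes: x right, y down, z forward; pixel columns grow to the right and rows downward; lengths in m; the calibration is good to about 2 mm. A picture is of the moment at which its call begins: read the wrist's pose just before it. camera_params takes no time and is no camera call; for the wrist camera it gives the pose at the moment of the call.
- workorder.job_done(): hands the job in, once; it reports no verdict.
The state is a dict: "clock": time; "joints": joint angles; "qvel": joint speeds; "effort": joint torques, N m; "eef_pos": TCP position; "tcp_rot": TCP orientation; "ft_force": force on the tool from outside, world axes, zero at the start; "moment": the same for the moment, N m; "finger_gap": finger opening in m.
Only numpy, scipy, OpenCV 4.12 (cv2) and the standard library are available. Lean on these libraries where they do the work, as an engineer would, in place of code of your own. Each camera call takes 0.05 s, during which the arm holds its last target.

## Working session

There is one attempt and no reset: what is moved stays moved. The work goes in short steps, Python scripts to look and compute and a tool call to move; the robot and the scene stay as the last step left them, time stands still between calls to the robot, and variables do not carry over. Pictures are saved under pics/ and viewed, and the job is handed in when it is done.

Besides the shell and the picture viewer there is one more tool, called after "Call:" as name(argument=value, ...) on one line, values as JSON. move_arm: Moves the arm, as the interface text tells. Its arguments: {"type":"object","properties":{"moves":{"type":"array","items":{"type":"number"}},"grip":{"type":"number"},"force":{"type":"number"}},"required":["moves"]}

```bash
mkdir -p pics; ls
python3 - <<'E'
from workcell import read_state, imaging
import cv2
s=read_state(); print(s)
for n in ("scene","top","wrist"):
    p=imaging.camera_params(n); print(n,p)
    cv2.imwrite(f"pics/{n}0.png",imaging.capture(n))
E
```

```text
pics
{'clock': 0.0, 'joints': array([ 1.25878489,  0.53717247, -0.00443047,  1.53885758,  0.00259508,
        1.06730055, -0.07118463]), 'qvel': array([-1.92908286e-03,  3.93130243e-04, -8.20282923e-04, -2.70104041e-04,
        2.29873354e-04,  1.42942346e-03, -8.81183135e-05]), 'effort': array([-3.98673956e-05, -5.70990229e+01,  9.90909934e-01, -2.51604688e+01,
       -5.62355609e-02,  1.79142680e-02,  1.49029706e-04]), 'eef_pos': array([ 0.15800404, -0.62987165,  0.23784113]), 'tcp_rot': array([ 9.92451448e-01,  1.22635124e-01, -1.68928568e-04, -8.49476176e-04]), 'ft_force': array([ 0.28730011,  0.43396096, -0.58053404]), 'moment': array([ 0.05840803, -0.09243265,  0.05895418]), 'finger_gap': 0.08825201762603663}
scene {'intrinsics': array([[367.58373475,   0.        , 321.46535656],
       [  0.        , 367.58373475, 200.73089569],
       [  0.        ,   0.        ,   1.        ]]), 'dist': array([-0.06193996,  0.        ,  0.        ,  0.        ,  0.        ]), 'R': array([[ 0.73500698,  0.67794687, -0.01236038],
       [ 0.40109756, -0.44940953, -0.7982179 ],
       [-0.54670
[... 377 characters left out ...]
9995292e-01,  2.13957738e-04],
       [-9.80182779e-01, -3.04273524e-03, -1.98071859e-01],
       [ 1.98071577e-01,  3.96580759e-04, -9.80187479e-01]]), 't': array([0.05326954, 0.64706654, 1.0145124 ])}
wrist {'intrinsics': array([[346.38674412,   0.        , 327.18395675],
       [  0.        , 346.38674412, 200.88460121],
       [  0.        ,   0.        ,   1.        ]]), 'dist': array([-0.05536538,  0.        ,  0.        ,  0.        ,  0.        ]), 'R': array([[ 2.43683721e-01, -9.69854563e-01, -6.08221674e-04],
       [-9.32621671e-01, -2.34500664e-01,  2.74274054e-01],
       [-2.66148571e-01, -6.62688814e-02, -9.61651378e-01]]), 't': array([-0.64863168, -0.03828854,  0.38855175])}
```

View pics/scene0.png

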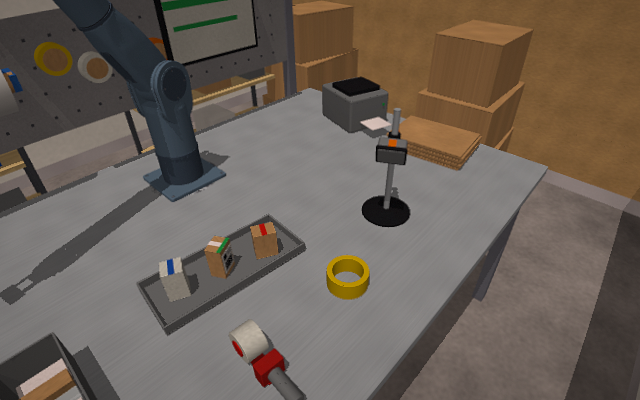

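View pics/top0.png

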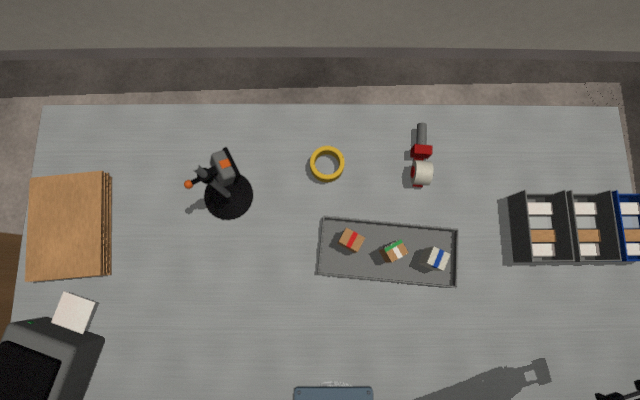

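View pics/wrist0.png

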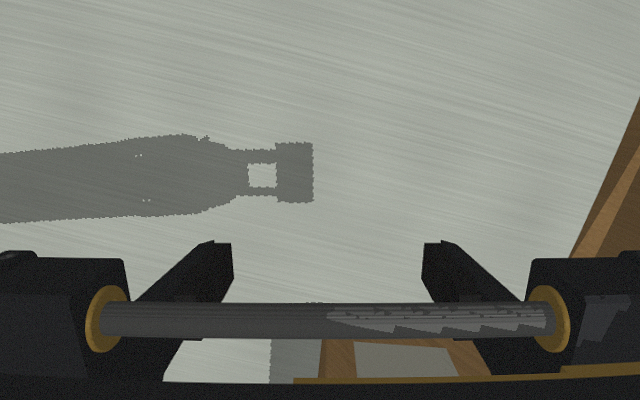

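Scene: the labelled carton (green strip) is the middle one, at about (395,251) in the top view. The scanner head is near (222,165), and the roll and tape gun are ahead of the tray. I'll zoom in next.

Run:
```python
import cv2,numpy as np
a=cv2.imread("pics/top0.png");b=cv2.imread("pics/scene0.png")
f=lambda im,x0,y0,w,h,k:cv2.resize(im[y0:y0+h,x0:x0+w],None,fx=k,fy=k,interpolation=cv2.INTER_CUBIC)
cv2.imwrite("pics/z1.png",np.hstack([f(a,170,130,100,100,4),f(b,345,95,80,140,0.0001+400/140)[:400,:228]]))
cv2.imwrite("pics/z2.png",np.hstack([f(a,310,205,160,90,5)]))
cv2.imwrite("pics/z3.png",f(b,355,100,60,50,12))
```

```text
(no output)
```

View pics/z1.png

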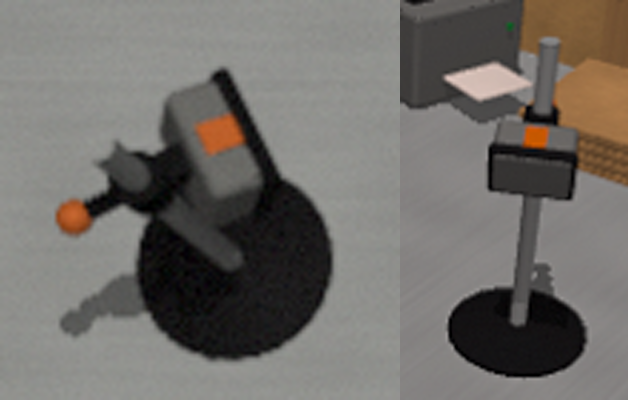

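View pics/z2.png

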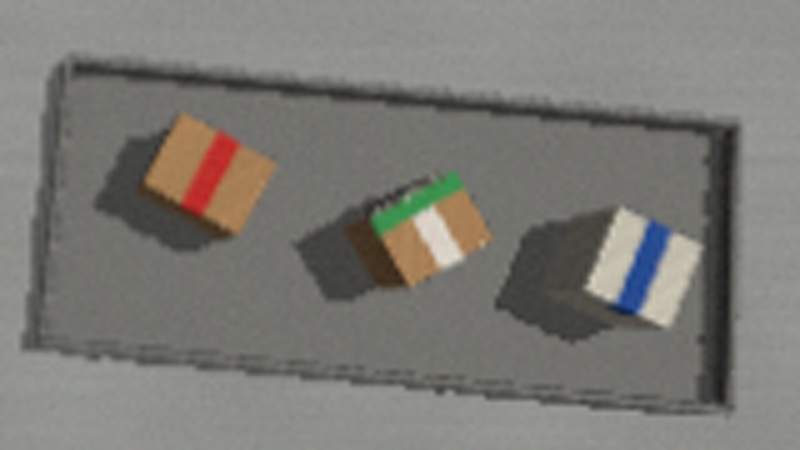

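View pics/z3.png

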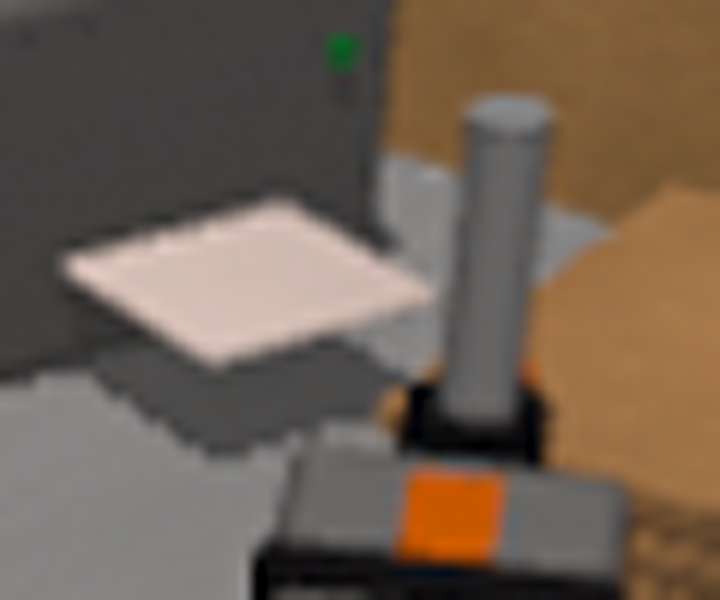

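Run:
```python
import cv2,numpy as np
a=cv2.imread("pics/top0.png");b=cv2.imread("pics/scene0.png")
f=lambda im,x0,y0,w,h,k:cv2.resize(im[y0:y0+h,x0:x0+w],None,fx=k,fy=k,interpolation=cv2.INTER_CUBIC)
im=f(b,368,130,48,38,16); cv2.imwrite("pics/z4.png",np.clip(im.astype(float)*1.8,0,255).astype(np.uint8))
cv2.imwrite("pics/z5.png",np.clip(f(a,182,140,70,45,11).astype(float)*1.5,0,255).astype(np.uint8))
print(b[150:158:2,385:400:3].tolist())
```

```text
[[[62, 63, 65], [55, 55, 57], [54, 56, 58], [37, 38, 39], [9, 8, 11]], [[49, 49, 51], [50, 50, 52], [55, 56, 58], [59, 61, 62], [57, 58, 61]], [[50, 51, 53], [51, 52, 54], [50, 51, 52], [50, 51, 53], [50, 52, 53]], [[51, 51, 54], [49, 51, 53], [50, 51, 53], [50, 51, 53], [50, 51, 53]]]
```

View pics/z4.png

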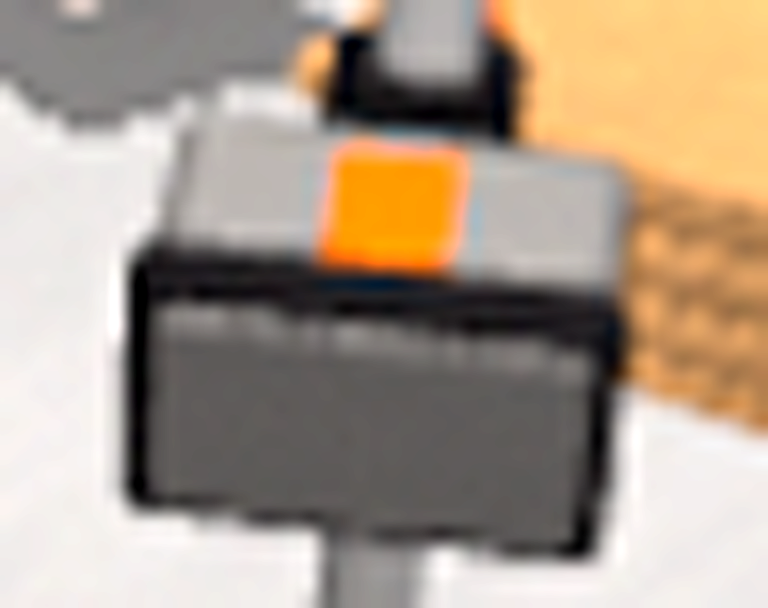

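View pics/z5.png

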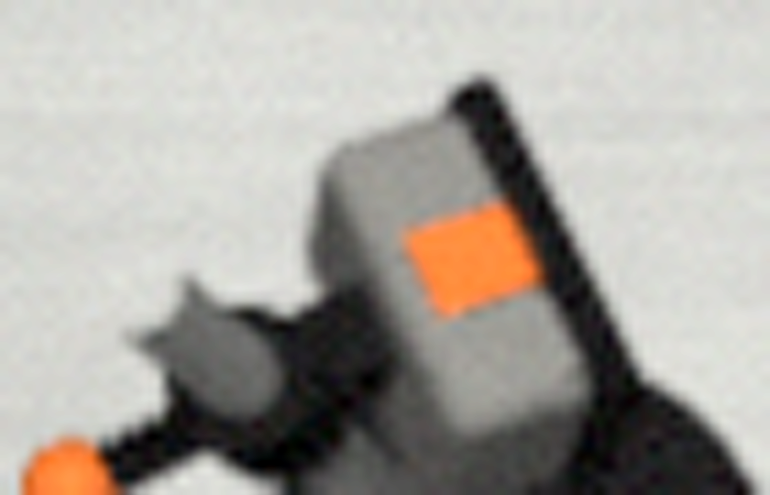

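```bash
cat > h.py <<'E'
import numpy as np,cv2
from workcell import imaging
P={n:imaging.camera_params(n) for n in ("scene","top")}
def ray(n,uv,p=None):
    p=p or P[n]
    q=cv2.undistortPoints(np.array([[uv]],float),p["intrinsics"],p["dist"])[0,0]
    d=p["R"].T@np.array([q[0],q[1],1]); return -p["R"].T@p["t"],d/np.linalg.norm(d)
def plane(n,uv,z,p=None):
    c,d=ray(n,uv,p); return c+d*(z-c[2])/d[2]
def tri(rs):
    A=sum(np.eye(3)-np.outer(d,d) for c,d in rs); b=sum((np.eye(3)-np.outer(d,d))@c for c,d in rs)
    X=np.linalg.solve(A,b); return X,[np.linalg.norm(np.cross(X-c,d)) for c,d in rs]
def proj(n,X,p=None):
    p=p or P[n]; return cv2.projectPoints(np.array([X],float),cv2.Rodrigues(p["R"])[0],p["t"],p["intrinsics"],p["dist"])[0][0,0]
E
python3 - <<'E'
from h import *
np.set_printoptions(precision=4,suppress=True)
print({n:-P[n]["R"].T@P[n]["t"] for n in P})
z4=lambda u,v:((u+.5)/16-.5+368,(v+.5)/16-.5+130)
z5=lambda u,v:((u+.5)/11-.5+182,(v+.5)/11-.5+140)
A,e=tri([ray("scene",z4(612,345)),ray("top",z5(492,80))]);print("A",A,e)
B,e2=tri([ray("scene",z4(137,290)),ray("top",z5(640,388))]);print("B",B,e2,np.linalg.norm(A-B))
# foot: dark mask in scene & top
for n,box in (("scene",(355,190,65,45)),("top",(195,165,70,65))):
    im=imaging.capture(n);x,y,w,h=box;m=(im[y:y+h,x:x+w].max(2)<45).astype(np.uint8)
    pts=np.argwhere(m)[:,::-1]+[x,y]
    W=np.array([plane(n,p,0.0)[:2] for p in pts]); print(n,len(W),W.min(0),W.max(0),(W.min(0)+W.max(0))/2)
# mast top from scene (z3 offset 355,100 scale12): (510,108)
print("mast top", plane("scene",((510.5)/12-.5+355,(108.5)/12-.5+100),.337))
print("mast top T", plane("top",z5(165,310),.337))
# orange square of head & ball
for n in P:
    im=imaging.capture(n).astype(int);m=((im[:,:,2]>150)&(im[:,:,1]<im[:,:,2]*.6)&(im[:,:,0]<60)).astype(np.uint8)
    k,l,s,c=cv2.connectedComponentsWithStats(m)
    print(n,[(c[i],s[i,4]) for i in range(1,k) if s[i,4]>5])
E
```

```text
{'scene': array([ 1.1159, -0.4688,  0.7147]), 'top': array([0.4331, 0.0548, 1.1226])}
A [0.72   0.2665 0.2586] [np.float64(0.0014741545541903074), np.float64(0.0014741545541903035)]
B [0.6518 0.2322 0.2569] [np.float64(5.70898057230631e-05), np.float64(5.7089805723129846e-05)] 0.07642723245427889
scene 1091 [0.5743 0.2424] [0.7233 0.3963] [0.6488 0.3193]
top 1686 [0.579  0.2442] [0.7482 0.4232] [0.6636 0.3337]
mast top [0.6515 0.3138 0.337 ]
mast top T [0.6473 0.3109 0.337 ]
scene [(array([392.1277, 142.3617]), np.int32(47)), (array([262.4394, 229.0758]), np.int32(66)), (array([237.6923, 346.3846]), np.int32(13))]
top [(array([224.4203, 162.9855]), np.int32(69)), (array([187.6176, 183.4118]), np.int32(34)), (array([351.5263, 239.3026]), np.int32(76))]
```

Run:
```python
from h import *
np.set_printoptions(precision=4,suppress=True)
z4=lambda u,v:((u+.5)/16-.5+368,(v+.5)/16-.5+130)
z5=lambda u,v:((u+.5)/11-.5+182,(v+.5)/11-.5+140)
ft=np.array([.649,.317])
# ball + orange patch
b=plane("top",(187.6,183.4),.27); print("ball(z guess .27)",b[:2]-ft)
o,e=tri([ray("scene",(392.13,142.36)),ray("top",(224.42,162.99))]);print("orange",o,e)
for nm,T in (("ball",ft-b[:2]),("orange",o[:2]-ft)): print(nm,np.degrees(np.arctan2(T[1],T[0])))
for deg in (-61,-62.5,-64):
  h=np.array([np.cos(np.radians(deg)),np.sin(np.radians(deg)),0]); yl=np.array([-h[1],h[0],0])
  M=np.array([.6859,.2494,.2578])
  M[:2]=ft+h[:2]*np.dot(M[:2]-ft,h[:2])   # on axis
  for px in ((360,527),):
    c,d=ray("scene",z4(*px))
    s=np.dot(M-c,yl)/np.dot(d,yl); X=c+s*d; v=M-X
    # plane approach ill if d ~ in plane; sphere approach:
    print(deg,M,"bottom",X,"len",np.linalg.norm(v),"tilt",np.arctan2(v@h,v[2]), "d.yl",d@yl)
    for t in (.1,.2,.3,.4,.5):
        p=proj("scene",M-.062*(np.sin(t)*h+np.cos(t)*np.array([0,0,1])));q=proj("scene",M)
        print("   t",t,p,q, (p-q))
print(z4(360,527),z4(375,317))
# grey top-of-head corners, back edge: scene (190,105?) (625,165)
```

```text
ball(z guess .27) [-0.0215  0.0344]
orange [0.6772 0.267  0.2676] [np.float64(0.0010227919124860452), np.float64(0.0010227919124861256)]
ball -58.02832090244555
orange -60.58914511275957
-61 [0.6863 0.2496 0.2578] bottom [0.6781 0.2645 0.2088] len 0.051864621139171514 tilt 0.33431031383606113 d.yl -0.027638496663532075
   t 0.1 [389.1915 168.6657] [391.3104 149.2444] [-2.1189 19.4213]
   t 0.2 [389.4378 167.1723] [391.3104 149.2444] [-1.8726 17.9278]
   t 0.3 [389.6998 165.521 ] [391.3104 149.2444] [-1.6105 16.2765]
   t 0.4 [389.9751 163.7277] [391.3104 149.2444] [-1.3353 14.4833]
   t 0.5 [390.261  161.8091] [391.3104 149.2444] [-1.0493 12.5646]
-62.5 [0.6846 0.2487 0.2578] bottom [0.6643 0.2877 0.1928] len 0.07841684463606334 tilt 0.5946189502363263 d.yl -0.05013930802832178
   t 0.1 [388.4898 168.5759] [390.5127 149.1507] [-2.0229 19.4252]
   t 0.2 [388.7996 167.0909] [390.5127 149.1507] [-1.7131 17.9401]
   t 0.3 [389.123  165.4477] [390.5127 149.1507] [-1.3896 16.2969]
   t 0.4 [389.4572 163.6621] [390.5127 149.1507] [-1.0555 14.5114]
   t 0.5 [389.7991 161.7508] [390.5127 149.1507] [-0.7136 12.6   ]
-64 [0.6827 0.2479 0.2578] bottom [0.659  0.2965 0.1868] len 0.08928765421914941 tilt 0.6508482499881674 d.yl -0.07260575641590294
   t 0.1 [387.794  168.4666] [389.7212 149.0375] [-1.9273 19.4291]
   t 0.2 [388.1669 166.9909] [389.7212 149.0375] [-1.5544 17.9534]
   t 0.3 [388.5515 165.3568] [389.7212 149.0375] [-1.1698 16.3193]
   t 0.4 [388.9443 163.5799] [389.7212 149.0375] [-0.7769 14.5424]
   t 0.5 [389.3419 161.6767] [389.7212 149.0375] [-0.3793 12.6392]
(390.03125, 162.46875) (390.96875, 149.34375)
```

Run:
```python
from h import *
np.set_printoptions(precision=4,suppress=True)
z4=lambda u,v:((u+.5)/16-.5+368,(v+.5)/16-.5+130)
z5=lambda u,v:((u+.5)/11-.5+182,(v+.5)/11-.5+140)
F,e=tri([ray("scene",z4(387,268)),ray("top",z5(521,241))]);B,e2=tri([ray("scene",z4(401,148)),ray("top",z5(425,278))])
print(F,B,e[0],e2[0]);v=F-B
print("patch",np.linalg.norm(v),"slope",np.arctan2(-v[2],np.hypot(*v[:2])),"az",np.degrees(np.arctan2(v[1],v[0])))
L,e=tri([ray("scene",z4(318,265)),ray("top",z5(543,280))]);R,e=tri([ray("scene",z4(455,272)),ray("top",z5(500,203))])
print(L,R,np.degrees(np.arctan2(*(R-L)[1::-1])))
# head grey top corners: back-left scene(195,110) top(465,435) ; back right scene(620,170) top (335,165)
# carton top green: tri strip & mask
for n in P:
    im=imaging.capture(n).astype(int);g=((im[:,:,1]>im[:,:,2]*1.5)&(im[:,:,1]>im[:,:,0]*1.3)&(im[:,:,1]>60)).astype(np.uint8)
    if n=="scene": g[:200]=0
    k,l,s,c=cv2.connectedComponentsWithStats(g)
    for i in range(1,k):
        if s[i,4]<8 : continue
        cnt=np.argwhere(l==i)[:,::-1].astype(np.float32)
        W=np.array([plane(n,p,.097)[:2] for p in cnt])
        r=cv2.minAreaRect((W*1000).astype(np.float32)); print(n,c[i],s[i,4],"centre",W.mean(0),r)
# top-face corners of carton in z2 (offset 310,205 scale5)
z2=lambda u,v:((u+.5)/5-.5+310,(v+.5)/5-.5+205)
C=np.array([plane("top",z2(*p),.097)[:2] for p in ((460,172),(492,238),(410,287),(372,224))]);print(C,C.mean(0))
for i in range(4):
    d=C[(i+1)%4]-C[i];print(np.linalg.norm(d),np.degrees(np.arctan2(d[1],d[0])))
# tray corners outer top z=.03
T=np.array([plane("top",z2(*p),.03)[:2] for p in ((60,58),(740,122),(730,412),(25,348))]);print("tray",T,T.mean(0))
for i in range(4):
    d=T[(i+1)%4]-T[i];print(np.linalg.norm(d),np.degrees(np.arctan2(d[1],d[0])))
```

```text
[0.6827 0.2579 0.262 ] [0.6717 0.2759 0.2723] 0.0009694031479852476 0.0006464990268473714
patch 0.023554427804713864 slope 0.45558463054097725 az -58.555699736454265
[0.6737 0.2524 0.2616] [0.6915 0.2631 0.2622] 30.952440525462237
scene [222.3871 244.7097] 62 centre [ 0.4957 -0.1629] ((495.4791259765625, -161.991455078125), (9.421187400817871, 54.07516860961914), 28.524696350097656)
top [392.6212 245.197 ] 66 centre [ 0.4959 -0.1601] ((496.1510925292969, -160.56336975097656), (9.263923645019531, 53.69127655029297), 29.02621841430664)
[[ 0.5128 -0.1853]
 [ 0.477  -0.2013]
 [ 0.4508 -0.1556]
 [ 0.4845 -0.1361]] [ 0.4813 -0.1696]
0.03916874133404427 -155.89388851993874
0.05268407448780495 119.90500271698275
0.0390061265650148 30.034146025027596
0.0567294996954731 -60.13309961640276
tray [[ 0.5844  0.0321]
 [ 0.5473 -0.3677]
 [ 0.3813 -0.3505]
 [ 0.4172  0.0523]] [ 0.4826 -0.1584]
0.4015110281758836 -95.29429568697564
0.1668788160624717 174.09864142639458
0.404384042368674 84.91978658442774
0.1684442746454522 -6.872191341696373
```

The two views agree on these measurements:
- **Carton:** centre about (0.4815, -0.169), label facing 28.8°.
- **Scanner:** looks along about -60.7° with a tilt of about 0.46 rad. The window centre is about (0.68, 0.262, 0.23).

The moves can't tilt the tool, so the carton has to be turned within the grip. I'll push its lower back against the tray wall.

```bash
cat >> h.py <<'E'
from workcell import read_state
from scipy.spatial.transform import Rotation as Ro
def go(x,y,z,psi):
    s=read_state(); R=Ro.from_quat(s["tcp_rot"]).as_matrix()
    cur=np.degrees(np.arctan2(R[1,0],R[0,0])); d=R.T@(np.array([x,y,z])-s["eef_pos"])*1000
    print("t %.2f pos %s psi %.1f  gap %.4f F %s"%(s["clock"],s["eef_pos"].round(4),cur,s["finger_gap"],s["ft_force"].round(2)))
    print("tool mm",d.round(1),"turn",round((cur-psi+180)%360-180,1), "tiltdeg",round(np.degrees(np.arccos(-R[2,2])),2))
E
python3 -c "
from h import *
go(.4815,-.1689,.2,28.8)"
```

```text
t 0.45 pos [ 0.1581 -0.6304  0.2386] psi 14.1  gap 0.0879 F [-0.91  0.71  0.46]
tool mm [ 426.  -368.9   38.7] turn -14.7 tiltdeg 0.01
```

Call:
move_arm(moves=[38, -33, 0, -3, 38, -33, 0, -3, 38, -33, 0, -3, 38, -33, 0, -3, 38, -33, 0, -3], grip=1)

```text
clock: 0.95
eef_pos: [0.2763, -0.415, 0.2375]
tcp_rot: [0.968, 0.25, -0.001, 0.003]
ft_force: [1.6, 0.5, -0.2]
finger_gap: 0.0879
```

```bash
python3 -c "
from h import *
go(.4815,-.1689,.2,28.8)"
```

```text
t 0.95 pos [ 0.2763 -0.415   0.2375] psi 29.0  gap 0.0879 F [ 1.61  0.51 -0.2 ]
tool mm [ 298.8 -116.1   35.7] turn 0.2 tiltdeg 0.35
```

Call:
move_arm(moves=[45, -17, 5, 0, 45, -17, 5, 0, 45, -17, 5, 0, 45, -17, 5, 0, 45, -17, 5, 0])

```text
clock: 1.45
eef_pos: [0.4353, -0.2247, 0.2128]
tcp_rot: [0.968, 0.249, -0.0, 0.005]
ft_force: [1.4, -1.3, -0.5]
finger_gap: 0.0882
```

```bash
python3 -c "
from h import *
go(.4815,-.1689,.17,28.8)"
```

```text
t 1.45 pos [ 0.4353 -0.2247  0.2128] psi 28.9  gap 0.0882 F [ 1.39 -1.32 -0.54]
tool mm [ 67.6 -27.   42.3] turn 0.1 tiltdeg 0.6
```

Call:
move_arm(moves=[22, -9, 10, 0, 22, -9, 10, 0, 18, -7, 10, 0, 5, -2, 8, 0, 0, 0, 4, 0], grip=0.86)

```text
clock: 1.95
eef_pos: [0.488, -0.1593, 0.1701]
tcp_rot: [0.967, 0.255, 0.003, 0.005]
ft_force: [-0.7, -0.1, 0.4]
finger_gap: 0.0759
```

```bash
python3 -c "
from h import *
go(.4815,-.1689,.17,28.8)
p=imaging.camera_params('wrist');im=imaging.capture('wrist');cv2.imwrite('pics/w1.png',im);
np.savez('w1.npz',**p)"
```

```text
t 1.95 pos [ 0.488  -0.1593  0.1701] psi 29.6  gap 0.0759 F [-0.69 -0.1   0.37]
tool mm [-10.3   5.1   0.1] turn 0.8 tiltdeg 0.66
```

View pics/w1.png

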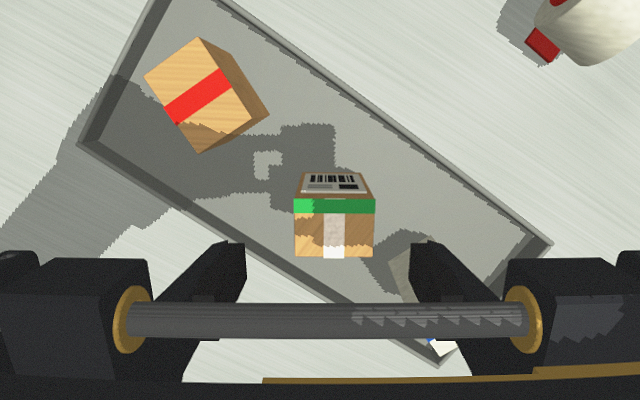

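The wrist view shows the carton square to the jaws, with its green strip at about (335,206) and the label on the far side. I'll measure it here.

```bash
python3 -c "
from h import *
p=dict(np.load('w1.npz'));im=cv2.imread('pics/w1.png').astype(int)
m=((im[:,:,1]>im[:,:,2]*1.5)&(im[:,:,1]>im[:,:,0]*1.3)&(im[:,:,1]>60))
m[:150]=0
pts=np.argwhere(m)[:,::-1]
W=np.array([plane('wrist',q,.097,p)[:2] for q in pts])
print(len(W),W.mean(0),cv2.minAreaRect((W*1000).astype(np.float32)))
C=np.array([plane('wrist',q,.097,p)[:2] for q in ((293.5,198),(375.5,198),(373.5,257),(294.5,257))]);print(C,C.mean(0))
for i in range(4):
    d=C[(i+1)%4]-C[i];print(np.linalg.norm(d),np.degrees(np.arctan2(d[1],d[0])))
"
```

```text
1159 [ 0.49412081 -0.16051425] ((494.2601013183594, -160.82569885253906), (9.768474578857422, 53.7979850769043), 28.601587295532227)
[[ 0.48574985 -0.13530818]
 [ 0.51218277 -0.18222164]
 [ 0.47551598 -0.20335391]
 [ 0.44885448 -0.15572853]] [ 0.48057577 -0.16915306]
0.05384767603407677 -60.60135459261193
0.042320519612074316 -150.04375299703344
0.05458033024116395 119.24084028188014
0.04216940817181276 28.963052550508106
```

Call:
move_arm(moves=[-10, 5, 0, 0.5, -1, 0, 5, 0, 0, 0, 25, 0, 0, 0, 25, 0, 0, 0, 10, 0])

```text
clock: 2.5
eef_pos: [0.4787, -0.1788, 0.1054]
tcp_rot: [0.969, 0.245, 0.004, 0.008]
ft_force: [-0.5, 0.3, -0.5]
finger_gap: 0.0762
```

```bash
python3 -c "
from h import *
go(.4806,-.169,.058,28.9)"
```

```text
t 2.50 pos [ 0.4787 -0.1788  0.1054] psi 28.4  gap 0.0762 F [-0.5   0.3  -0.47]
tool mm [ 6.2 -8.5 47.3] turn -0.5 tiltdeg 1.02
```

Call:
move_arm(moves=[4, -6, 0, -0.3, 2, -3, 0, 0, 0, 0, 0, 0, 0, 0, 5, 0, 0, 0, 5, 0])

```text
clock: 3.0
eef_pos: [0.4805, -0.1688, 0.0971]
tcp_rot: [0.969, 0.247, 0.005, 0.009]
ft_force: [-0.3, 0.9, 1.0]
finger_gap: 0.0757
```

```bash
python3 -c "
from h import *
go(.4806,-.169,.058,28.9)"
```

```text
t 3.00 pos [ 0.4805 -0.1688  0.0971] psi 28.6  gap 0.0757 F [-0.25  0.95  0.97]
tool mm [-0.2 -0.6 39.1] turn -0.3 tiltdeg 1.18
```

Call:
move_arm(moves=[0, -0.5, 12, -0.2, 0, 0, 12, 0, 0, 0, 10, 0, 0, 0, 3, 0, 0, 0, 0, 0])

```text
clock: 3.5
eef_pos: [0.4801, -0.169, 0.0556]
tcp_rot: [0.969, 0.249, 0.004, 0.009]
ft_force: [-0.0, 0.8, -0.3]
finger_gap: 0.0756
```

```bash
python3 -c "
from h import *
go(.4806,-.169,.058,28.9)"
```

```text
t 3.50 pos [ 0.4801 -0.169   0.0556] psi 28.8  gap 0.0756 F [-0.02  0.81 -0.34]
tool mm [ 0.4  0.3 -2.4] turn -0.1 tiltdeg 1.1
```

Call:
move_arm(moves=[0, 0, 0, 0, 0, 0, 0, 0, 0, 0, 0, 0, 0, 0, 0, 0, 0, 0, 0, 0], grip=0, force=20)

```text
clock: 4.0
eef_pos: [0.4805, -0.1692, 0.0561]
tcp_rot: [0.969, 0.248, 0.004, 0.009]
ft_force: [0.4, -0.3, -2.4]
finger_gap: 0.0539
```

```bash
python3 -c "
from h import *
go(.4806,-.169,.068,28.9)"
```

```text
t 4.00 pos [ 0.4805 -0.1692  0.0561] psi 28.8  gap 0.0539 F [ 0.38 -0.31 -2.44]
tool mm [  0.3   0.1 -11.9] turn -0.1 tiltdeg 1.15
```

```bash
python3 -c "
import cv2,numpy as np
im=cv2.imread('pics/w1.png')
a=cv2.resize(im[130:250,60:260],None,fx=4,fy=4,interpolation=cv2.INTER_CUBIC);cv2.imwrite('pics/z6.png',a)
im=cv2.imread('pics/top0.png')
a=cv2.resize(im[255:295,310:400],None,fx=8,fy=8,interpolation=cv2.INTER_CUBIC);cv2.imwrite('pics/z7.png',a)
"
```

```text
(no output)
```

View pics/z6.png

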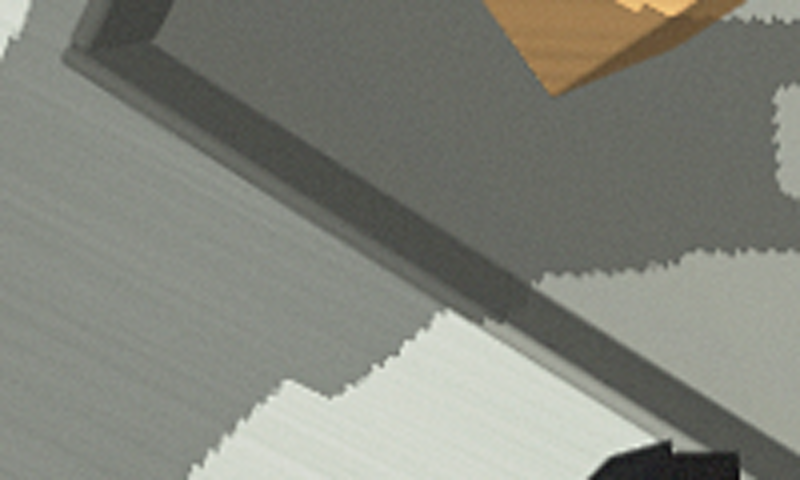

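View pics/z7.png

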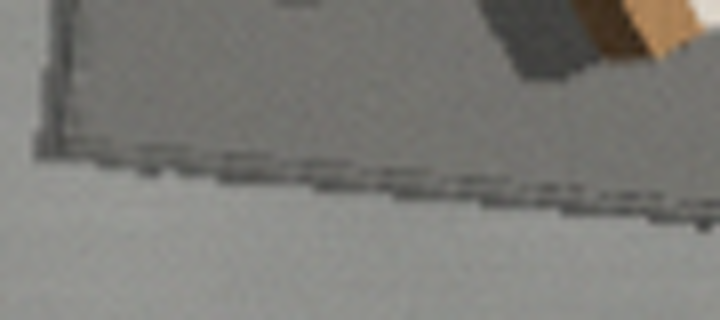

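```bash
python3 -c "
from h import *
p=dict(np.load('w1.npz'))
z=lambda u,v:((u+.5)/4-.5+60,(v+.5)/4-.5+130)
for nm,pp in (('in',((95,48),(300,187),(500,320),(690,444))),('out',((66,57),(250,183),(445,308),(655,440)))):
  X=np.array([plane('wrist',z(*q),.03,p) for q in pp]);print(nm,X.round(4).tolist(),np.degrees(np.arctan2(*(X[-1]-X[0])[1::-1])))
"
```

```text
in [[0.4235, 0.0375, 0.03], [0.4172, -0.0122, 0.03], [0.4112, -0.0616, 0.03], [0.4054, -0.1101, 0.03]] -96.98202519444072
out [[0.4186, 0.0425, 0.03], [0.4127, -0.0023, 0.03], [0.4077, -0.05, 0.03], [0.4024, -0.1029, 0.03]] -96.35420661449551
```

Call:
move_arm(moves=[0, 0, -6, 0, 0, 0, -5, 0, 0, 0, -2, 3, 0, 0, 0, 5, 0, 0, 0, 5])

```text
clock: 4.5
eef_pos: [0.4802, -0.169, 0.0714]
tcp_rot: [0.991, 0.134, 0.006, 0.008]
ft_force: [-0.1, 0.7, -2.0]
finger_gap: 0.0541
```

```bash
python3 -c "
from h import *
go(.47,-.165,.068,-5.0)"
```

```text
t 4.50 pos [ 0.4802 -0.169   0.0714] psi 15.4  gap 0.0541 F [-0.07  0.68 -2.05]
tool mm [-8.8 -6.6  3.2] turn 20.4 tiltdeg 1.15
```

Call:
move_arm(moves=[-5, -2, 2, 7, -8, -3, 1, 7, -10, -2, 0, 6, -10, 0, 0, 0, -8, 0, 0, 0])

```text
clock: 5.0
eef_pos: [0.4395, -0.1627, 0.07]
tcp_rot: [0.999, -0.046, 0.009, 0.007]
ft_force: [-0.1, -0.0, -1.7]
finger_gap: 0.0536
```

```bash
python3 -c "
from h import *
go(.43,-.165,.068,-6.3)
for n in ('scene','top'): cv2.imwrite(f'pics/{n}1.png',imaging.capture(n))
"
```

```text
t 5.00 pos [ 0.4395 -0.1627  0.07  ] psi -5.3  gap 0.0536 F [-0.11 -0.04 -1.7 ]
tool mm [-9.2  3.2  1.9] turn 1.0 tiltdeg 1.36
```

Call:
move_arm(moves=[-6, 1, 1, 0.5, -5, 1, 1, 0.5, -4, 0, 0, 0, -4, 0, 0, 0, -3, 0, 0, 0])

```text
clock: 5.6
eef_pos: [0.4201, -0.163, 0.0684]
tcp_rot: [0.998, -0.054, 0.014, 0.007]
ft_force: [4.7, 0.5, -2.4]
finger_gap: 0.054
```

```bash
python3 -c "
from h import *
go(.3952,-.165,.068,-6.3)
"
```

```text
t 5.60 pos [ 0.4201 -0.163   0.0684] psi -6.2  gap 0.0540 F [ 4.74  0.49 -2.36]
tool mm [-24.6   4.6  -0.2] turn 0.1 tiltdeg 1.76
```

Call:
move_arm(moves=[-5, 0, 0, 0, -5, 0, 0, 0, -5, 0, 0, 0, -5, 0, 0, 0, -3, 0, 0, 0])

```text
clock: 6.1
eef_pos: [0.4094, -0.1617, 0.0712]
tcp_rot: [0.998, -0.052, 0.026, 0.009]
ft_force: [6.0, 0.1, -3.1]
finger_gap: 0.054
```

```bash
python3 -c "
from h import *
go(.3952,-.165,.068,-6.3)
for n in ('scene','top'): cv2.imwrite(f'pics/{n}2.png',imaging.capture(n))
a=cv2.imread('pics/scene2.png')[190:310,150:300]
cv2.imwrite('pics/z8.png',cv2.resize(a,None,fx=5,fy=5,interpolation=cv2.INTER_CUBIC))
"
```

```text
t 6.10 pos [ 0.4094 -0.1617  0.0712] psi -6.0  gap 0.0540 F [ 6.01  0.07 -3.08]
tool mm [-13.9   4.7   2.5] turn 0.3 tiltdeg 3.19
```

View pics/z8.png

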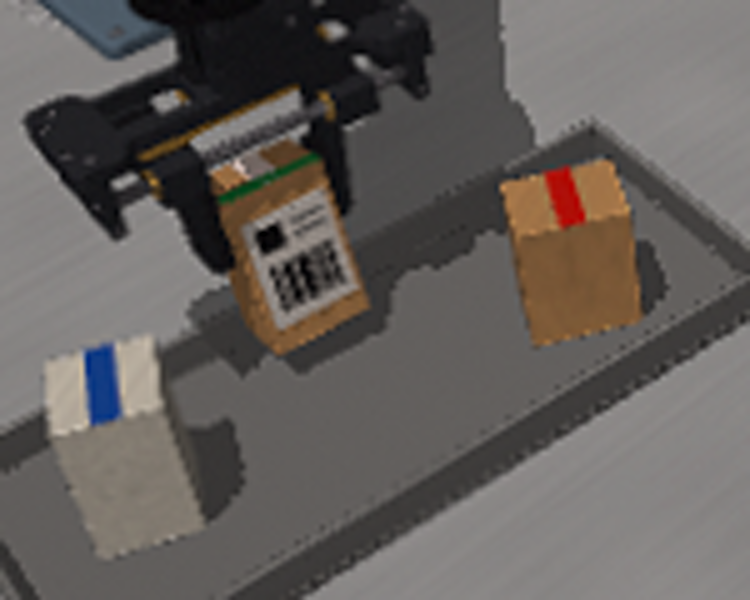

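Call:
move_arm(moves=[-5, 0, 1, 0, -5, 0, 1, 0, -5, 0, 1, 0, -5, 0, 1, 0, -4, 0, 0, 0])

```text
clock: 6.7
eef_pos: [0.4043, -0.1611, 0.0719]
tcp_rot: [0.998, -0.05, 0.045, 0.011]
ft_force: [5.3, -0.8, -3.7]
finger_gap: 0.0534
```

```bash
python3 -c "
from h import *
go(.3952,-.165,.068,-6.3)
"
```

```text
t 6.70 pos [ 0.4043 -0.1611  0.0719] psi -5.7  gap 0.0534 F [ 5.34 -0.81 -3.71]
tool mm [-9.   4.7  3.2] turn 0.6 tiltdeg 5.3
```

```bash
python3 -c "
from h import *
s=read_state();print(s['joints'].round(3),Ro.from_quat(s['tcp_rot']).as_matrix().round(3))
for n in ('scene','top'): cv2.imwrite(f'pics/{n}3.png',imaging.capture(n))
a=cv2.imread('pics/scene3.png')[190:290,170:270]
cv2.imwrite('pics/z9.png',cv2.resize(a,None,fx=6,fy=6,interpolation=cv2.INTER_CUBIC))
"
```

```text
[ 0.339  0.445 -0.076  2.264  0.103  0.343 -1.494] [[ 0.991 -0.101  0.088]
 [-0.099 -0.995 -0.027]
 [ 0.091  0.018 -0.996]]
```

View pics/z9.png

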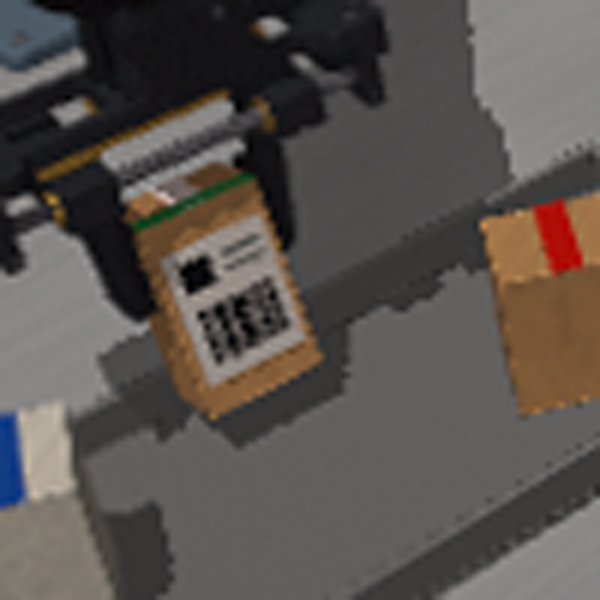

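Tilt is about 0.31 rad by the wall geometry. I'll push one more step here and watch the joints.

Call:
move_arm(moves=[-6, 0, 0, 0, -6, 0, 0, 0, -6, 0, 0, 0, -5, 0, 0, 0, -3, 0, 0, 0])

```text
clock: 7.3
eef_pos: [0.3929, -0.1603, 0.0739]
tcp_rot: [0.997, -0.049, 0.06, 0.013]
ft_force: [4.9, -0.3, -2.5]
finger_gap: 0.0539
```

```bash
python3 -c "
from h import *
go(.3952,-.165,.068,-6.3)
s=read_state();print(s['joints'].round(3))
T=Ro.from_quat(s['tcp_rot']).as_matrix();G=s['eef_pos']-.019*T[:,2]
u=np.array([np.cos(np.radians(-6)),np.sin(np.radians(-6))]);gx=(G[:2]-[.400,-.165])@u;H=G[2]-.03
print(G,gx,H,np.arcsin(.021/np.hypot(gx,H))-np.arctan2(gx,H), 'tooltilt',np.arctan2(T[0,2],-T[2,2]))
"
```

```text
t 7.30 pos [ 0.3929 -0.1603  0.0739] psi -5.5  gap 0.0539 F [ 4.91 -0.34 -2.46]
tool mm [2.1 4.3 6.2] turn 0.8 tiltdeg 6.99
[ 0.352  0.421 -0.08   2.311  0.107  0.29  -1.488]
[ 0.39061943 -0.1597369   0.09270964] -0.009879328270362983 0.06270964391902525 0.4934043706349184 tooltilt 0.11777346228457182
```

Call:
move_arm(moves=[5, 0, -5, 0, 5, 0, -15, 0, 5, 0, -25, 0, 10, 0, -30, 0, 10, 0, -20, 0])

```text
clock: 7.8
eef_pos: [0.4097, -0.1593, 0.1725]
tcp_rot: [0.997, -0.049, 0.05, 0.011]
ft_force: [0.3, -0.0, -2.2]
finger_gap: 0.0541
```

```bash
python3 -c "
from h import *
go(.7,.08,.2,-6.3)
s=read_state();print(s['joints'].round(3))
T=Ro.from_quat(s['tcp_rot']).as_matrix();print(T[:,2])
for n in ('scene','top','wrist'): cv2.imwrite(f'pics/{n}4.png',imaging.capture(n))
a=cv2.imread('pics/scene4.png')[130:280,150:300]
cv2.imwrite('pics/z10.png',cv2.resize(a,None,fx=4,fy=4,interpolation=cv2.INTER_CUBIC))
"
```

```text
t 7.80 pos [ 0.4097 -0.1593  0.1725] psi -5.6  gap 0.0541 F [ 0.31 -0.01 -2.16]
tool mm [ 267.1 -266.3   -5.2] turn 0.7 tiltdeg 5.9
[ 0.378  0.235 -0.123  2.203  0.052  0.603 -1.451]
[ 0.0990886  -0.02743368 -0.99470038]
```

View pics/z10.png

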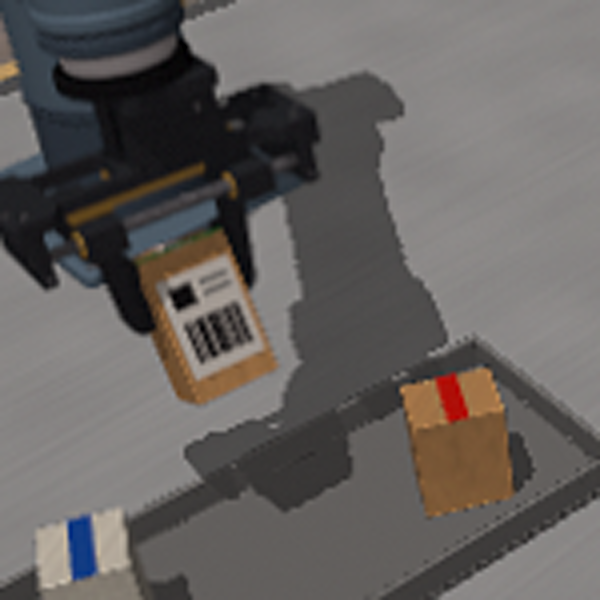

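View pics/wrist4.png

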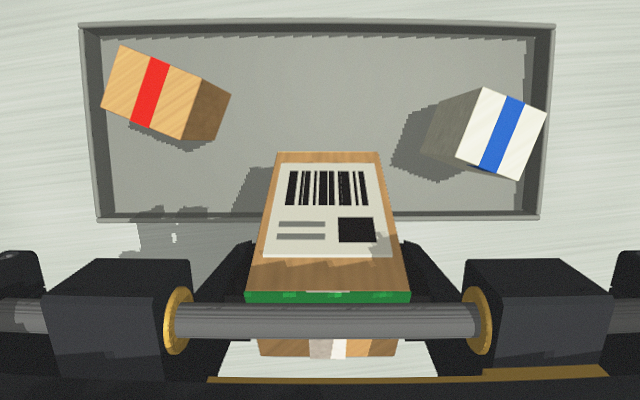

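The wrist view shows the label fully, with corners near (279,163), (378,163), (392,257) and (262,257), and the fingers clear of it. I'll get the carton's pose in the tool frame with solvePnP on the label and front-face corners.

```bash
cat >> h.py <<'E'
def labelpose(im,p,show=None):
    hsv=cv2.cvtColor(im,cv2.COLOR_BGR2HSV)
    brown=((hsv[:,:,1]>70)&(hsv[:,:,0]<30)).astype(np.uint8)
    m=((hsv[:,:,1]<60)).astype(np.uint8)
    # label: hole inside the brown front face
    brown[:, :200]=0; brown[:,460:]=0; brown[296:]=0
    cn,hi=cv2.findContours(brown,cv2.RETR_CCOMP,cv2.CHAIN_APPROX_NONE)
    holes=[c for c,hh in zip(cn,hi[0]) if hh[3]>=0]
    c=cv2.convexHull(max(holes,key=cv2.contourArea)); 
    q=cv2.approxPolyN(c,4)[0].astype(float)
    # order by image: TL,TR,BR,BL
    s=q.sum(1);d=q[:,0]-q[:,1]; q=np.array([q[s.argmin()],q[d.argmax()],q[s.argmax()],q[d.argmin()]])
    # image top = carton bottom; image left = carton +y
    obj=np.array([[0,.023,-.031],[0,-.023,-.031],[0,-.023,.031],[0,.023,.031]])
    ok,rv,tv=cv2.solvePnP(obj,q,p["intrinsics"],p["dist"],flags=cv2.SOLVEPNP_IPPE)
    Rc=cv2.Rodrigues(rv)[0]; Rw=p["R"].T@Rc; Lw=p["R"].T@(tv[:,0]-p["t"])
    pr=cv2.projectPoints(obj,rv,tv,p["intrinsics"],p["dist"])[0][:,0]
    print("quad",q.round(1).tolist(),"res",np.abs(pr-q).max().round(2))
    return Lw,Rw
E
python3 -c "
from h import *
np.set_printoptions(precision=4,suppress=True)
p=imaging.camera_params('wrist');im=cv2.imread('pics/wrist4.png');s=read_state()
L,R=labelpose(im,p);print(L);print(R)
print('elev of label normal',np.arcsin(R[2,0]),'az',np.degrees(np.arctan2(R[1,0],R[0,0])),'y tilt',R[2,1])
T=Ro.from_quat(s['tcp_rot']).as_matrix();print('label in tool',T.T@(L-s['eef_pos'])); print(T.T@R)
"
```

```text
quad [[280.0, 162.0], [375.0, 162.0], [395.0, 258.0], [260.0, 258.0]] res 0.22
[ 0.4399 -0.1618  0.1839]
[[ 0.8778  0.0983 -0.4689]
 [-0.0773  0.995   0.0639]
 [ 0.4728 -0.0199  0.8809]]
elev of label normal 0.4924935249192081 az -5.0303535358859985 y tilt -0.01990160779521441
label in tool [ 0.0304 -0.0003 -0.0091]
[[ 0.9255 -0.0005 -0.3786]
 [-0.0011 -1.     -0.0014]
 [-0.3786  0.0017 -0.9255]]
```

Label elevation is 0.49 rad against a target of about 0.46, which is good. Next I'll carry it to a standoff point on the scanner's axis, turning on the way.

```bash
cat >> h.py <<'E'
def plan(x,y,z,psi,N):
    s=read_state();R=Ro.from_quat(s["tcp_rot"]).as_matrix();D=np.array([x,y,z])-s["eef_pos"]
    cur=np.degrees(np.arctan2(R[1,0],R[0,0]));tn=(cur-psi+180)%360-180
    for i in range(N):
        d=R.T@(D/N)*1000;print(d.round(1).tolist(),round(tn/N,1))
        R=R@Ro.from_euler('z',tn/N,degrees=True).as_matrix()
E
python3 -c "
from h import *
plan(.766,.106,.19,119.3,20)"
```

```text
[16.4, -14.9, 0.5] -6.2
[17.9, -13.1, 0.5] -6.2
[19.2, -11.0, 0.5] -6.2
[20.3, -8.9, 0.5] -6.2
[21.2, -6.6, 0.5] -6.2
[21.8, -4.3, 0.5] -6.2
[22.1, -1.9, 0.5] -6.2
[22.2, 0.5, 0.5] -6.2
[22.0, 2.9, 0.5] -6.2
[21.5, 5.3, 0.5] -6.2
[20.8, 7.6, 0.5] -6.2
[19.9, 9.8, 0.5] -6.2
[18.7, 11.9, 0.5] -6.2
[17.3, 13.9, 0.5] -6.2
[15.7, 15.7, 0.5] -6.2
[13.9, 17.3, 0.5] -6.2
[11.9, 18.7, 0.5] -6.2
[9.8, 19.9, 0.5] -6.2
[7.6, 20.9, 0.5] -6.2
[5.3, 21.6, 0.5] -6.2
```

```bash
python3 -c "
from h import *
print(plane('top',(351.5,239.3),.085))
im=cv2.imread('pics/top0.png')
from h import plane
z2=lambda u,v:((u+.5)/5-.5+310,(v+.5)/5-.5+205)
print([plane('top',z2(*q),.085)[:2].round(3).tolist() for q in ((180,113),(275,163),(237,236),(142,182))])
p=dict(np.load('w1.npz'));print('corner w1',plane('wrist',(76,143.7),.03,p))
plan(.45,.085,.18,84.3,15)"
```

```text
[ 0.51267175 -0.04927367  0.085     ]
[[0.546, -0.033], [0.519, -0.086], [0.478, -0.064], [0.508, -0.012]]
corner w1 [0.41872328 0.04264018 0.03      ]
[1.1, -16.5, -0.7] -6.0
[2.8, -16.3, -0.7] -6.0
[4.5, -15.9, -0.7] -6.0
[6.1, -15.3, -0.7] -6.0
[7.7, -14.6, -0.7] -6.0
[9.2, -13.7, -0.7] -6.0
[10.5, -12.7, -0.7] -6.0
[11.8, -11.5, -0.7] -6.0
[12.9, -10.2, -0.7] -6.0
[13.9, -8.8, -0.7] -6.0
[14.8, -7.3, -0.7] -6.0
[15.5, -5.7, -0.7] -6.0
[16.0, -4.1, -0.7] -6.0
[16.3, -2.4, -0.7] -6.0
[16.5, -0.7, -0.7] -6.0
```

Turning about the tool's leaning axis would lose some of the tilt. I'll tilt it a bit more on the outside of the tray's left end wall, where the yaw is close to the final one.

Call:
move_arm(moves=[1, -16.5, -1, -6, 3, -16, -1, -6, 4.5, -16, -1, -6, 6, -15, -1, -6, 8, -14.5, -1, -6])

```text
clock: 8.45
eef_pos: [0.4143, -0.0774, 0.1681]
tcp_rot: [0.975, 0.217, 0.038, 0.022]
ft_force: [1.0, -1.0, -0.7]
finger_gap: 0.0538
```

Call:
move_arm(moves=[9, -13.5, -1, -6, 10.5, -12.5, -1, -6, 12, -11.5, -1, -6, 13, -10, -1, -6, 14, -9, -1, -6])

```text
clock: 8.95
eef_pos: [0.4157, 0.0064, 0.1633]
tcp_rot: [0.881, 0.473, 0.021, 0.026]
ft_force: [-0.0, 0.2, -2.0]
finger_gap: 0.0537
```

```bash
python3 -c "
from h import *
go(.45,.085,.17,84.3)
plan(.45,.085,.17,84.3,5)
s=read_state();print(s['joints'].round(3))
T=Ro.from_quat(s['tcp_rot']).as_matrix();print(T[:,2])"
```

```text
t 8.95 pos [0.4157 0.0064 0.1633] psi 56.5  gap 0.0537 F [-0.02  0.16 -1.98]
tool mm [ 84.5 -14.4  -6.6] turn -27.8 tiltdeg 3.85
[16.9, -2.9, -1.3] -5.6
[17.1, -1.2, -1.3] -5.6
[17.1, 0.4, -1.3] -5.6
[17.0, 2.1, -1.3] -5.6
[16.7, 3.7, -1.3] -5.6
[ 0.204  0.257 -0.4    2.219  0.229  0.641 -0.948]
[ 0.06164757 -0.02660884 -0.99774323]
```

Call:
move_arm(moves=[17, -3, -1.5, -5.6, 17, -1, -1.5, -5.6, 17, 0.5, -1.5, -5.6, 17, 2, -1.5, -5.6, 15, 3, -1.5, -5])

```text
clock: 9.45
eef_pos: [0.4385, 0.0844, 0.1617]
tcp_rot: [0.736, 0.676, 0.005, 0.024]
ft_force: [0.5, 0.4, -1.3]
finger_gap: 0.0539
```

```bash
python3 -c "
from h import *
np.set_printoptions(precision=4,suppress=True)
p=imaging.camera_params('wrist')
go(.45,.075,.072,84.3)
im=imaging.capture('wrist');cv2.imwrite('pics/w5.png',im);np.savez('w5.npz',**p)
cv2.imwrite('pics/top5.png',imaging.capture('top'))
try:
  L,R=labelpose(im,p);print(L,'elev',np.arcsin(R[2,0]),'az',np.degrees(np.arctan2(R[1,0],R[0,0])),'y tilt',R[2,1])
except Exception as e: print(e)
T=Ro.from_quat(read_state()['tcp_rot']).as_matrix();print(T[:,2])"
```

```text
t 9.45 pos [0.4385 0.0844 0.1617] psi 85.1  gap 0.0539 F [ 0.51  0.42 -1.3 ]
tool mm [-6.1  8.4 90.3] turn 0.8 tiltdeg 2.84
quad [[280.0, 162.0], [375.0, 162.0], [394.0, 258.0], [260.0, 258.0]] res 0.07
[0.4402 0.116  0.1694] elev 0.36365519871181035 az 86.26867747214372 y tilt -0.046801338798766544
[ 0.0411 -0.0278 -0.9988]
```

View pics/w5.png

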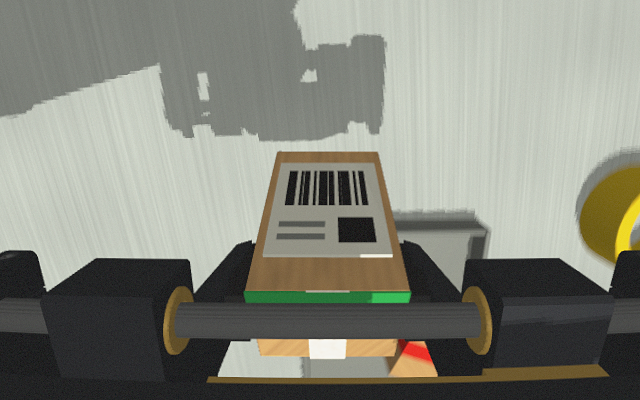

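View pics/top5.png

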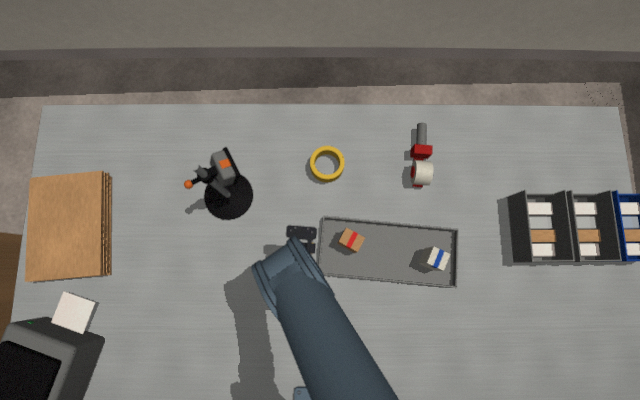

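```bash
python3 -c "
from h import *
p=dict(np.load('w5.npz'))
for q in ((490,221),(440,217),(400,214)): print(plane('wrist',q,.03,p).round(4))
plan(.44,.078,.072,84.3,5)"
```

```text
[0.5837 0.0397 0.03  ]
[0.5384 0.0481 0.03  ]
[0.5035 0.0544 0.03  ]
[-1.1, -0.5, 18.0] 0.1
[-1.1, -0.5, 18.0] 0.1
[-1.1, -0.5, 18.0] 0.1
[-1.1, -0.5, 18.0] 0.1
[-1.1, -0.4, 18.0] 0.1
```

Call:
move_arm(moves=[0, 0, 18, 0, 0, 0, 20, 0, 0, 0, 20, 0, 0, 0, 18, 0, 0, 0, 8, 0])

```text
clock: 10.05
eef_pos: [0.4366, 0.0771, 0.0716]
tcp_rot: [0.742, 0.67, 0.001, 0.022]
ft_force: [-0.2, 0.6, -1.2]
finger_gap: 0.0539
```

```bash
python3 -c "
from h import *
go(.44,.055,.072,84.3)"
```

```text
t 10.05 pos [0.4366 0.0771 0.0716] psi 84.2  gap 0.0539 F [-0.24  0.65 -1.24]
tool mm [-21.7   5.7   0.4] turn -0.1 tiltdeg 2.58
```

Call:
move_arm(moves=[-5, 0, 0, 0, -5, 0, 0, 0, -5, 0, 0, 0, -4, 0, 0, 0, -3, 0, 0, 0])

```text
clock: 10.55
eef_pos: [0.4327, 0.0515, 0.0724]
tcp_rot: [0.743, 0.668, -0.0, 0.022]
ft_force: [0.2, 0.2, -1.6]
finger_gap: 0.054
```

```bash
cat > m.py <<'E'
from h import *
np.set_printoptions(precision=4,suppress=True)
p=imaging.camera_params('wrist'); s=read_state(); im=imaging.capture('wrist'); cv2.imwrite('pics/wm_%.2f.png'%s['clock'],im)
T=Ro.from_quat(s['tcp_rot']).as_matrix();print('pos',s['eef_pos'],'F',s['ft_force'],'toolz',T[:,2])
L,R=labelpose(im,p);print(L,'elev',np.arcsin(R[2,0]).round(3),'az',np.degrees(np.arctan2(R[1,0],R[0,0])).round(1),'y tilt',R[2,1].round(3),'in tool tilt',np.arcsin(-(T.T@R)[2,0]).round(3))
E
python3 m.py
```

```text
pos [0.4327 0.0515 0.0724] F [ 0.2318  0.2178 -1.6129] toolz [ 0.0294 -0.0338 -0.999 ]
quad [[280.0, 162.0], [375.0, 162.0], [395.0, 258.0], [260.0, 258.0]] res 0.22
[0.4352 0.0832 0.0806] elev 0.356 az 84.7 y tilt -0.034 in tool tilt 0.387
```

Call:
move_arm(moves=[-4, 0, 0, 0, -4, 0, 0, 0, -4, 0, 0, 0, -4, 0, 0, 0, -3, 0, 0, 0])

```text
clock: 11.1
eef_pos: [0.4319, 0.0365, 0.0738]
tcp_rot: [0.742, 0.67, 0.004, 0.021]
ft_force: [-0.8, 7.4, -2.5]
finger_gap: 0.0541
```

```bash
python3 m.py
```

```text
pos [0.4319 0.0365 0.0738] F [-0.8066  7.3833 -2.5267] toolz [ 0.0344 -0.0256 -0.9991]
quad [[279.0, 157.0], [375.0, 157.0], [394.0, 260.0], [260.0, 260.0]] res 0.2
[0.4342 0.069  0.0824] elev 0.429 az 85.1 y tilt -0.037 in tool tilt 0.451
```

Call:
move_arm(moves=[-4, 0, 0, 0, -4, 0, 0, 0, -3, 0, 0, 0, 0, 0, 0, 0, 2, 0, -3, 0])

```text
clock: 11.65
eef_pos: [0.4315, 0.0345, 0.0772]
tcp_rot: [0.74, 0.672, 0.009, 0.018]
ft_force: [-0.3, -0.0, -2.2]
finger_gap: 0.0538
```

```bash
python3 m.py
```

```text
pos [0.4315 0.0345 0.0772] F [-0.3405 -0.0463 -2.1847] toolz [ 0.0379 -0.0145 -0.9992]
quad [[278.0, 153.0], [376.0, 153.0], [395.0, 262.0], [260.0, 262.0]] res 0.07
[0.4336 0.068  0.088 ] elev 0.483 az 85.5 y tilt -0.035 in tool tilt 0.495
```

Call:
move_arm(moves=[5, 0, -10, 0, 5, 0, -25, 0, 3, 0, -30, 0, 0, 0, -30, 0, 0, 0, -15, 0])

```text
clock: 12.2
eef_pos: [0.4268, 0.0506, 0.1922]
tcp_rot: [0.74, 0.673, 0.007, 0.017]
ft_force: [0.8, -0.6, -1.7]
finger_gap: 0.0539
```

```bash
python3 -c "
from h import *
go(.766,.106,.185,119.3)
plan(.766,.106,.185,119.3,10)"
```

```text
t 12.20 pos [0.4268 0.0506 0.1922] psi 84.6  gap 0.0539 F [ 0.78 -0.6  -1.65]
tool mm [ 87.3 332.   17.7] turn -34.7 tiltdeg 2.12
[8.7, 33.2, 1.8] -3.5
[6.7, 33.7, 1.8] -3.5
[4.7, 34.0, 1.8] -3.5
[2.6, 34.2, 1.8] -3.5
[0.5, 34.3, 1.8] -3.5
[-1.6, 34.3, 1.8] -3.5
[-3.7, 34.1, 1.8] -3.5
[-5.7, 33.9, 1.8] -3.5
[-7.8, 33.4, 1.8] -3.5
[-9.8, 32.9, 1.8] -3.5
```

Call:
move_arm(moves=[8, 32, 1, -3.5, 6, 32, 1, -3.5, 4, 32, 1, -3.5, 2, 32, 1, -3.5, 0, 32, 1, -3.5])

```text
clock: 12.7
eef_pos: [0.5891, 0.0754, 0.2]
tcp_rot: [0.624, 0.781, 0.004, 0.021]
ft_force: [0.1, -0.3, -1.2]
finger_gap: 0.0537
```

```bash
python3 -c "
from h import *
go(.766,.106,.185,119.3)
plan(.766,.106,.185,119.3,6)"
```

```text
t 12.70 pos [0.5891 0.0754 0.2   ] psi 102.7  gap 0.0537 F [ 0.15 -0.31 -1.18]
tool mm [ -8.6 178.7  21.1] turn -16.6 tiltdeg 2.47
[-1.4, 29.8, 3.5] -2.8
[-2.9, 29.7, 3.5] -2.8
[-4.3, 29.5, 3.5] -2.8
[-5.7, 29.3, 3.5] -2.8
[-7.1, 29.0, 3.5] -2.8
[-8.5, 28.6, 3.5] -2.8
```

Call:
move_arm(moves=[-1.5, 30, 3, -3, -3, 30, 3, -3, -4, 28, 3, -3, -6, 26, 3, -3, -8, 20, 3, -3])

```text
clock: 13.2
eef_pos: [0.7296, 0.0979, 0.193]
tcp_rot: [0.512, 0.858, 0.001, 0.021]
ft_force: [1.3, -0.0, -1.5]
finger_gap: 0.0542
```

```bash
python3 m.py; python3 -c "
from h import *
go(.766,.106,.185,119.3)
im=imaging.capture('scene');cv2.imwrite('pics/s6.png',im)
cv2.imwrite('pics/z11.png',cv2.resize(im[60:240,280:460],None,fx=3.3,fy=3.3,interpolation=cv2.INTER_CUBIC))"; ls pics | grep wm
```

```text
pos [0.7296 0.0979 0.193 ] F [ 1.2584 -0.0006 -1.4985] toolz [ 0.0373 -0.02   -0.9991]
quad [[278.0, 153.0], [376.0, 153.0], [395.0, 262.0], [260.0, 262.0]] res 0.07
[0.7129 0.1277 0.203 ] elev 0.459 az 118.8 y tilt -0.019 in tool tilt 0.495
t 13.25 pos [0.732  0.0973 0.1924] psi 118.4  gap 0.0540 F [ 0.06  0.41 -0.93]
tool mm [-8.2 33.8  8.5] turn -0.9 tiltdeg 2.51
wm_10.55.png
wm_11.10.png
wm_11.65.png
wm_13.20.png
```

View pics/z11.png

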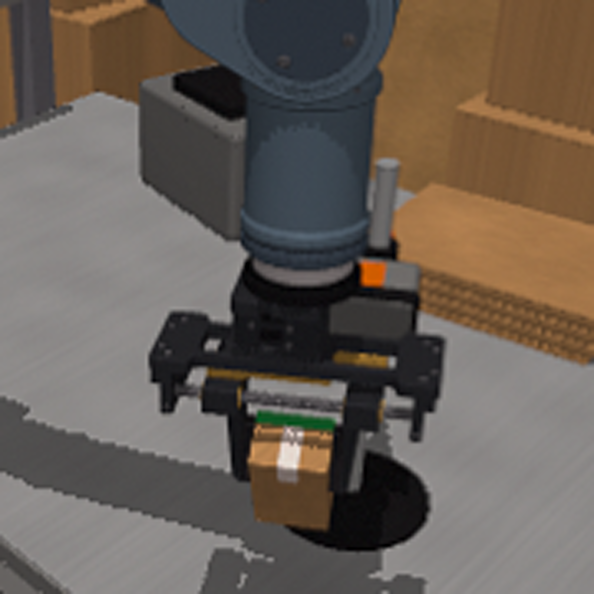

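View pics/wm_13.20.png

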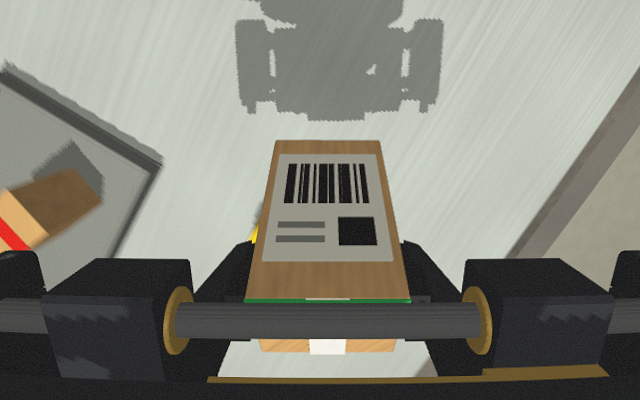

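Elevation is 0.459 and azimuth 118.8°, both on target. Now I'll compute the approach, with a corrected label offset.

```bash
cat > f.py <<'E'
from h import *
import sys
np.set_printoptions(precision=4,suppress=True)
s=read_state();T=Ro.from_quat(s['tcp_rot']).as_matrix();pos=s['eef_pos']
lt=np.array([.0303,0.,-.0085])   # label in tool
az=np.radians(-60.7);t=.46
h=np.array([np.cos(az),np.sin(az),0]);look=np.cos(t)*h-np.sin(t)*np.array([0,0,1]);zh=np.sin(t)*h+np.cos(t)*np.array([0,0,1]);yh=np.cross(zh,-look)
M=np.array([.6863,.2499,.2578]);W=M-.031*zh
L=pos+T@lt; D=L-W
print('label',L,'in window frame x,y,z',D@(-look),D@yh,D@zh)
tgt=W+look*(float(sys.argv[1]) if len(sys.argv)>1 else .1)
print('t',s['clock'],'tool move mm',T.T@(tgt-L)*1000,'psi',np.degrees(np.arctan2(T[1,0],T[0,0])))
E
python3 -c "
from h import *
p=imaging.camera_params('wrist')
q=np.array([[278.8,153.8],[375.2,153.8],[394.2,261.2],[260.8,261.2]])
obj=np.array([[0,.023,-.031],[0,-.023,-.031],[0,-.023,.031],[0,.023,.031]])
ok,rv,tv=cv2.solvePnP(obj,q,p['intrinsics'],p['dist'],flags=cv2.SOLVEPNP_IPPE)
s=read_state();T=Ro.from_quat(s['tcp_rot']).as_matrix()
Rw=p['R'].T@cv2.Rodrigues(rv)[0]
print(T.T@(p['R'].T@(tv[:,0]-p['t'])-s['eef_pos']),np.arcsin(Rw[2,0]))"
python3 f.py
```

```text
[ 0.03314438 -0.00027703 -0.0093511 ] 0.4582084488722117
label [0.7156 0.1241 0.1997] in window frame x,y,z -0.13697520151226558 0.036014024806028 0.03397789214215251
t 13.3 tool move mm [49.3824 34.7518 13.1287] psi 118.1693864904338
```

Call:
move_arm(moves=[0, 12, 4, -0.3, 0, 12, 4, -0.3, 5, 8, 4, 0, 8, 3, 1, 0, 8, 0, 0, 0])

```text
clock: 13.8
eef_pos: [0.7489, 0.1324, 0.1805]
tcp_rot: [0.511, 0.859, -0.0, 0.02]
ft_force: [-0.2, 0.0, -1.0]
finger_gap: 0.0541
```

```bash
sed -i 's/\[.0303,0.,-.0085\]/[.0315,0.,-.009]/' f.py; python3 f.py
```

```text
label [0.7335 0.1602 0.1884] in window frame x,y,z -0.12163123472557467 0.002698026978457882 0.013773547974962344
t 13.8 tool move mm [25.6113  2.3086  1.9064] psi 118.50895125156651
```

Call:
move_arm(moves=[7, 1, 1, 0, 6, 1, 0.5, 0, 5, 0, 0, 0, 4, 0, 0, 0, 0, 0, 0, 0])

```text
clock: 14.3
eef_pos: [0.7368, 0.157, 0.1794]
tcp_rot: [0.51, 0.86, -0.0, 0.019]
ft_force: [0.3, -0.2, -2.1]
finger_gap: 0.0541
```

```bash
python3 f.py; python3 m.py
```

```text
label [0.7214 0.1848 0.1873] in window frame x,y,z -0.0975447298211792 0.0012173963921184017 0.0006492475533152395
t 14.3 tool move mm [-1.8421  1.2036  1.7578] psi 118.69742085126963
pos [0.7368 0.157  0.1794] F [ 0.3156 -0.1783 -2.1234] toolz [ 0.033  -0.0199 -0.9993]
quad [[278.0, 153.0], [376.0, 153.0], [395.0, 262.0], [260.0, 262.0]] res 0.07
[0.72   0.1867 0.1894] elev 0.461 az 119.1 y tilt -0.015 in tool tilt 0.495
```

```bash
python3 -c "
from h import *
a=imaging.capture('scene');b=imaging.capture('top')
f=lambda im,x,y,w,h,k:cv2.resize(im[y:y+h,x:x+w],None,fx=k,fy=k,interpolation=cv2.INTER_CUBIC)
cv2.imwrite('pics/z12.png',np.hstack([f(a,310,80,130,150,2.6667),f(b,170,110,130,130,400/130)[:400]]))"
```

```text
(no output)
```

View pics/z12.png

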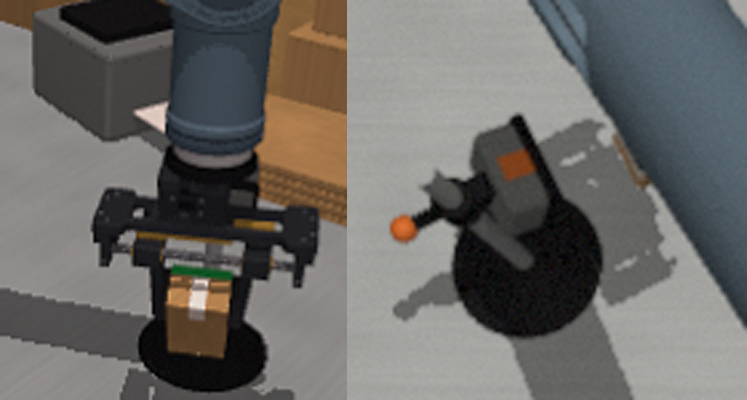

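View pics/wm_14.30.png

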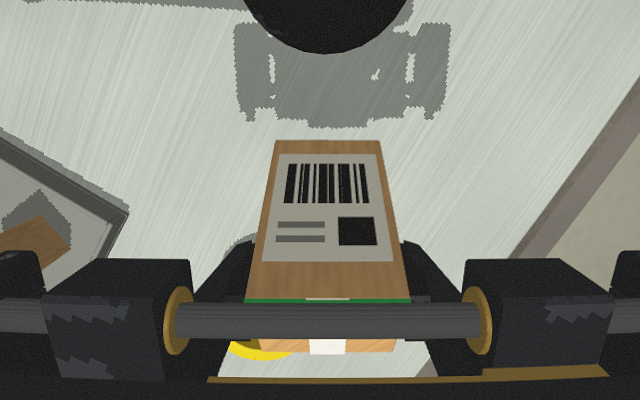

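The scanner's foot is centred at column 327, on the carton's axis. I'll settle and recheck.

Call:
move_arm(moves=[-2, 0.5, 1, 0, 0, 0, 0, 0, 0, 0, 0, 0, 0, 0, 0, 0, 0, 0, 0, 0])

```text
clock: 14.95
eef_pos: [0.7398, 0.152, 0.178]
tcp_rot: [0.511, 0.859, -0.001, 0.02]
ft_force: [0.0, -0.0, -1.7]
finger_gap: 0.0538
```

Call:
move_arm(moves=[0, 0, 0, 0, 0, 0, 0, 0, 0, 0, 0, 0, 0, 0, 0, 0, 0, 0, 0, 0])

```text
clock: 15.45
eef_pos: [0.7397, 0.1522, 0.178]
tcp_rot: [0.511, 0.859, -0.001, 0.02]
ft_force: [0.3, 0.5, -2.7]
finger_gap: 0.054
```

```bash
python3 f.py; python3 m.py; python3 f.py; python3 -c "
from workcell import read_state
print(abs(read_state()['qvel']).max())"
```

```text
label [0.7244 0.1801 0.1859] in window frame x,y,z -0.10316686595625256 0.0009451097152117354 0.0018754222811009427
t 15.45 tool move mm [3.6906 0.8901 0.163 ] psi 118.48900040593364
pos [0.7397 0.1522 0.178 ] F [ 0.2557  0.519  -2.7065] toolz [ 0.0335 -0.0215 -0.9992]
quad [[278.0, 153.0], [376.0, 153.0], [395.0, 262.0], [260.0, 262.0]] res 0.07
[0.723 0.182 0.188] elev 0.46 az 118.9 y tilt -0.015 in tool tilt 0.495
label [0.7244 0.1801 0.1859] in window frame x,y,z -0.10316253055238997 0.0009328166704161272 0.0019032660569807194
t 15.5 tool move mm [3.6999 0.877  0.1896] psi 118.48634823541124
0.002877265698956253
```

Steady and on target: 103 mm out, 1 mm off sideways and 2 mm in height. Handing in.

```bash
python3 -c "
from workcell import workorder
print(workorder.job_done())"
```

```text
the job is handed in; nothing more can be done
None
```

I took the labelled carton from the middle of the tray, gripping its plain ±y faces. It is now held in front of the scanner, and the job was handed in at about 15.5 s.

The tool can't be tilted by the moves, so I turned the carton back in the grip. I did this by pushing its lower back edge against the tray: first inside the near wall, then outside the left end wall.

**Last checks before handing in:**

| Check | Measured | Target |
|---|---|---|
| Label distance from window | about 103 mm | 100 mm |
| Offset from the window's axis | about 1 mm sideways, 2 mm up | 0 |
| Label tilt | 0.46 rad | about 0.46 rad |
| Label direction (azimuth) | 118.9° | about 119.3° |
| Roll | about 0.015 rad | 0 |

- **Hold:** the opening stayed at 54 mm and the pose did not change between the last readings. The highest joint speed was 0.003 rad/s, and the fingers were clear of the label.
- **Contact:** nothing pointed to contact with the scanner. I saw no movement of the other items in the last pictures, though the white carton and the tape gun were out of view there.

**Weak or disagreeing points:**
- I never saw the red window itself. Its position and tilt come from the head's edges and orange patch in two views. The direction estimates ranged from -58° to -63° and the tilt from 0.46 to 0.47 rad.
- One tray corner disagreed by about 10 mm between two views. I found that wall by touch instead.
- The label position from the wrist camera differed by 2–4 mm from the grasp geometry, so I used a value between the two.

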